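# Hold the cam at full lift under the dial gauge

### The arm

A 6-joint arm with a two-finger parallel gripper is mounted at the origin on the work surface. World frame = base frame: x ahead of the robot, y to its left, z up, the work surface at z = 0. Lengths are in mm, angles in rad, forces in N, time in s.
With the tool pointing down it reaches from about 300 to 775 mm from the base axis. Payload 14.6 kg.
Tool frame: the origin (TCP) lies between the finger pads; the fingertips stand 8 mm ahead of it and the grasp point (between the pads) lies 11 mm behind it; z points along the fingers, y is the direction in which the jaws open and shut (so a half turn about z gives the same grasp; the last joint's range is limited). The gripper opens to 94 mm and grips with 3 to 60 N. Pads are 16 mm wide; open, the fingers measure 119 mm over their backs; the gripper's body (75 mm by 177 mm) begins 78 mm behind the grasp point.
Start: joints at [-1.372, 0.3, 1.521, -0, 1.321, -0.067], TCP at [144.468, -530.677, 213.446] pointing down, gripper open.
Joint ranges: [-3.03, 3.03], [-0.79, 2.21], [0.23, 2.52], [-1.04, 4.18], [0, 3.07], [-2.55, 2.55]. Speed limits (rad/s): [2.22, 2.22, 2.57, 3.14, 3.14, 3.14].

### API

Orientations are given as [roll, pitch, yaw] about the fixed x, y, z axes, in that order (R = Rz(yaw) Ry(pitch) Rx(roll)).
In Python, from cell import manip gives the robot as it stands. The module is installed in compiled form; this text tells all that it offers.
- The arm moves only by the tool send_rows, never from a script. Its argument "series" is a list that holds one entry, the list of rows, each a list of 5 numbers: the opening, from 0 (shut) to 1 (fully open), then the shift along the tool's x, y, z in mm, then the turn about the tool's z in degrees. In form: [[[gripper, dx, dy, dz, roll], ...]]. A call has 1 to 10 rows; each row is the pose to reach, as a shift and turn from the pose commanded when the call began, along the tool's axes at that moment; what a row does not reach only later rows make up. A row lasts 1/10 s, in which the tool goes at most 50 mm and 8.59 degrees, less where a joint would pass 70% of its speed; a pose out of reach is approached as far as the arm can. A call with a gripper value outside its range is refused whole. The fingers move at their own pace and stop on an object; "newtons" is the grip in N (left out, the last holds). Time passes only in rows, so rows that repeat a pose let the fingers close. It gives the time, the measured TCP pose, the force and the opening at its end, in the units of the state.
- manip.read_state(): the state, without advancing time (a new reading comes with each control period).
- manip.camera(name): name is "scene" or "top" or "wrist"; returns a dict with "img" (420x560x3 uint8, red, green, blue), "vfov" (degrees; the focal length in pixels is half the picture's height over the tangent of half this angle, whatever the lens; pixels are square), "cx", "cy" (the principal point, pixels), "dist" ([k1, k2, p1, p2, k3] as OpenCV has them; the pictures are not rectified), "pose" (4x4, takes a point from camera to world coordinates); the wrist camera has in their place "T_tool_cam" (4x4, takes a point from camera to tool coordinates, whose origin is the TCP and whose axes are the flange's). Camera axes: x right, y down, z forward; pixel columns grow to the right and rows downward; lengths in mm; the calibration is good to about 2 mm. A picture is of the moment at which its call begins: read the wrist's pose just before it. There is no depth.
- manip.sign_off(): hands the job in, once; it reports no verdict.
Trained networks look in a picture, given as the dict that the camera call returned (one of the last four; its "shot" number tells which), for a name from the list of things; names that differ only in an ending like _2 or _b are one class to them, and where a whole thing is asked for, a point or a joint stands for the part that bears it (a point fixed in the world has none). Each returns a list of dicts, best first, with "conf" (0 to 1); they miss things now and then, are a little off and sometimes report something else, mostly with a low value. They report only what shows in the picture. A call takes as long as a camera call.
- manip.find_in(target, picture): "rect" ([left, top, width, height] in pixels, round what is visible of it).
- manip.silhouettes(target, picture): "pixels" (420x560 bool, what is visible of it) and "rect" ([left, top, width, height] in pixels, round what is visible of it).
The state is a dict: "clock": time; "joints": joint angles; "qd": joint speeds; "effort": joint torques, N m; "eef_pos": TCP position; "eef_rot": TCP orientation; "wrist_force": force on the tool from outside, world axes, zero at the start; "moment": the same for the moment, N m; "finger_gap": finger opening in mm.
Only numpy, scipy, OpenCV 4.12 (cv2) and the standard library are available. Lean on these libraries where they do the work, as an engineer would, in place of code of your own. Each camera call takes 0.05 s, during which the arm holds its last target. There are 200 camera calls.

### The job

On the lift-check stand, first slide the dial-gauge carriage along its rail until the gauge's stylus is centred over the tappet, with the lever still at rest. Then swing the spring-return cam lever up to the cam's highest lift, where the lever stands straight upright, so that the tappet pushes the gauge's stylus up, and finish while still holding the lever there with the gripper: do not let go. Leave the other things on the bench where they are.

Things in the scene. Friction and masses are not known exactly. Their poses are not given: they have to be found in the camera images.
- fixture: the lift-check stand, fixed: steel base plate 12 mm thick (x -60 to 90, y -135 to 175 mm), grey bearing cheeks with a bridge (top at 113 mm) guiding the tappet, rail at x = 55 mm. Origin on the bench surface below the tappet; z up, y along the cam shaft and rail, x from the lever's rest side to the rail side. The lever swings in the plane y = -110 mm. Yaw varies
- carriage_grip (a point): centre of the upper part of the black fin on top of the carriage's column (fin 26 mm along the stand's x, 14 mm thick along y, height 163 to 210 mm; this point at height 195 mm). The dial, 44 mm across, top at 176 mm, sits 55 mm from the fin towards -x of the stand on a 16 mm wide arm
- carriage (a joint): travel of the carriage along the rail, 0 to 0.18 m, growing towards the stand's -y (towards the lever); the stylus is over the tappet at 0.14. It starts between 0.02 and 0.08, stays where it is left, and takes about 2 N to slide (a little more when moved fast)
- stylus_tip (a point): centre of the lower end of the gauge's stylus, an 8 mm thick spring plunger below the dial; at height 127 mm when it is not pushed up
- plunger (a joint): how far the stylus is pushed up into the gauge, m: 0 when free, about 0.007 with the gauge over the tappet and the cam at its highest lift. The dial's needle turns with it
- tappet_top (a point): centre of the tappet's flat round top, 22 mm across; height 125 mm with the lever at rest, about 134 mm at highest lift
- cam (a joint): angle of cam shaft and lever, rad: 0 = at rest, lever leaning 75 degrees from vertical to the stand's -x; 1.309 = lever upright = highest lift; beyond that, up to 2.0, the lever leans to +x and the tappet drops again. A spring turns it back to 0 when let go; it takes about 3 N at the grip to start, about 4 N when upright
- lever: the lever: hub on the shaft, 12 mm thick steel rod and, across its end, a black grip cylinder 26 mm in diameter, 30 mm long along the stand's y, with flat ends; its axis is 100 mm from the shaft axis. Origin on the shaft axis in the lever's swing plane
- lever_grip (a point): centre of the lever's black grip cylinder; at rest 97 mm to -x of the shaft axis and at height 81 mm, upright right over the shaft at height 155 mm. Free space of more than 25 mm all round it
- cam_axis (a point): point on the shaft axis in the lever's swing plane, at height 55 mm, fixed on the stand
- bearing: a loose plain bearing ring, 40 mm across, 14 mm high, lying on the stand's base plate in front of the rail; leave alone. Origin at its underside
- socket: a loose round wrench socket, 24 mm across, 36 mm high, standing on the base plate; leave alone. Origin at its underside
- wrench: an open-end wrench about 170 mm long lying on the bench in front of the stand; leave alone
- driver: a screwdriver about 190 mm long lying on the bench behind the stand; leave alone
- oil: a white bottle, 52 mm across, 130 mm high, on the bench; leave alone. Origin at its underside
- carton: a cardboard carton 90 x 70 x 60 mm on the bench; leave alone. Origin at its underside
- greasetin: a grey tin, 72 mm across, 50 mm high, on the bench; leave alone. Origin at its underside

How it is judged:
By the outcome, as a careful person would: the job done as asked, in the order asked, and still so for the second after the job is handed in, while the arm keeps its last pose, push and grip.
It also fails if it takes over 50 s, if anything falls off the work surface, if the arm or the gripper's body presses on something with over 40 N, if the wrist force passes 120 N, or if a joint passes its speed limit or range.

## Working session

There is one attempt and no reset: what is moved stays moved. The work goes in short steps, Python scripts to look and compute and a tool call to move; the robot and the scene stay as the last step left them, time stands still between calls to the robot, and variables do not carry over. Pictures are saved under pics/ and viewed, about 8 in all and at most 12, crops included, and the job is handed in when it is done.

Besides the shell and the picture viewer there is one more tool, called after "Request:" as name(argument=value, ...), one argument or row to a line, values as JSON. send_rows: Moves the arm, as the interface text tells. Its arguments: {"type":"object","properties":{"series":{"type":"array"},"newtons":{"type":"number"}},"required":["series"]}

```bash
mkdir -p pics
cat > h.py <<'E'
import numpy as np, cv2
from cell import manip
from scipy.spatial.transform import Rotation as R
def K(c):
    f=c["img"].shape[0]/2/np.tan(np.radians(c["vfov"])/2)
    return np.array([[f,0,c["cx"]],[0,f,c["cy"]],[0,0,1.]])
def tool(s):
    T=np.eye(4);T[:3,:3]=R.from_euler('xyz',s["eef_rot"]).as_matrix();T[:3,3]=s["eef_pos"];return T
def pose(c,s=None):
    return np.array(c["pose"]) if "pose" in c else tool(s)@np.array(c["T_tool_cam"])
def onplane(c,P,uv,z):
    n=cv2.undistortPoints(np.array([[uv]],float),K(c),np.array(c["dist"],float))[0,0]
    d=P[:3,:3]@[n[0],n[1],1];o=P[:3,3];return o+d*(z-o[2])/d[2]
def proj(c,P,p):
    q=np.linalg.inv(P);r,_=cv2.Rodrigues(q[:3,:3])
    return cv2.projectPoints(np.array(p,float).reshape(-1,1,3),r,q[:3,3],K(c),np.array(c["dist"],float))[0][:,0]
def save(c,n): cv2.imwrite(f"pics/{n}.png",c["img"][:,:,::-1])
E
python3 - <<'E'
from h import *
s=manip.read_state();print(s)
for n in("top","scene"):
    c=manip.camera(n);P=pose(c,s);save(c,n+"1");print(n,P[:3,3].round())
    for t,z in(("fixture",0),("carriage_grip",195),("stylus_tip",127),("tappet_top",125),("lever_grip",81),("lever",70),("bearing",19),("socket",48),("oil",130),("carriage",170)):
        for f in manip.find_in(t,c)[:2]:
            r=f["rect"];u=(r[0]+r[2]/2,r[1]+r[3]/2);print(t,round(f["conf"],2),np.round(r),onplane(c,P,u,z).round())
E
```

```text
{'clock': 0.0, 'joints': array([-1.37160114e+00,  3.00502763e-01,  1.52159113e+00,  5.23423937e-06,
        1.32068433e+00, -6.65714427e-02]), 'qd': array([ 0.00087846, -0.00079407,  0.00117553,  0.00031014, -0.00066288,
        0.00101622]), 'effort': array([-9.06270907e-04, -5.31805301e+01, -3.52737021e+01,  7.06948643e-02,
        2.43975531e-02, -7.58648594e-05]), 'eef_pos': array([ 144.4201975 , -530.43692203,  212.8647048 ]), 'eef_rot': array([-3.14041005e+00, -8.39252074e-05,  2.65765284e-01]), 'wrist_force': array([-0.68888845,  0.85326738, -0.08000684]), 'moment': array([-0.01598499,  0.00027699, -0.01689763]), 'finger_gap': 93.92985837346833}
top [ 263.  -22. 1460.]
fixture 0.8 [238. 174. 122.  77.] [580. -50.   0.]
fixture 0.64 [304. 198.  41.  23.] [ 593. -125.    0.]
carriage_grip 0.55 [270. 176.  21.  39.] [575.   2. 195.]
tappet_top 0.6 [303. 202.   5.   6.] [576. -66. 125.]
lever_grip 0.54 [337. 197.  26.  43.] [ 558. -188.   81.]
lever_grip 0.26 [302. 201.  43.  20.] [ 573. -116.   81.]
lever 0.52 [340. 199.  18.  41.] [ 557. -188.   70.]
socket 0.53 [253. 252.  55. 
[... 254 characters left out ...]
.]
fixture 0.94 [212. 191. 118.  92.] [561. -49.   0.]
carriage_grip 0.66 [394. 163.  29.  39.] [555. 313. 195.]
carriage_grip 0.57 [281. 191.  30.  64.] [641.   6. 195.]
stylus_tip 0.52 [412. 212.  24.  36.] [663. 343. 127.]
tappet_top 0.55 [258. 215.  13.  19.] [594. -68. 125.]
lever_grip 0.81 [211. 205.  20.  48.] [ 565. -185.   81.]
bearing 0.52 [292. 218.   1.  14.] [538.  15.  19.]
bearing 0.31 [253. 187.  53.  25.] [443. -11.  19.]
socket 0.57 [306. 210.   5.  12.] [531.  62.  48.]
oil 0.73 [413. 213.  24.  36.] [667. 340. 130.]
oil 0.19 [120. 230.  28.  24.] [ 608. -404.  130.]
carriage 0.57 [284. 194.  23.  62.] [632.   7. 170.]
carriage 0.3 [210. 210.  22.  41.] [ 626. -178.  170.]
```

Run:
```python
import cv2
a=cv2.imread("pics/top1.png")[150:290,190:390];b=cv2.imread("pics/scene1.png")[150:290,190:390]
cv2.imwrite("pics/both.png",cv2.vconcat([cv2.resize(a,None,fx=2.14,fy=2.14,interpolation=2) ,cv2.resize(b,None,fx=2.14,fy=2.14,interpolation=2)]))
```

```text
(no output)
```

View pics/both.png

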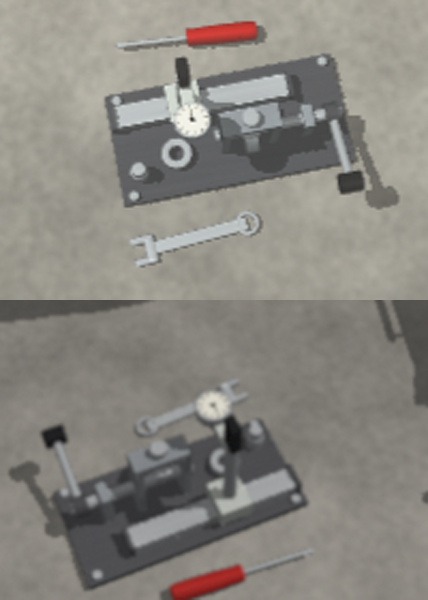

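The pictures show the stand yawed about 10°. In the top crop the fin is at (182,72), the tappet at (252,118) and the lever grip at (350,182). I'll fit the stand pose from the plate corners and these points.

```bash
cat > fit.py <<'E'
from h import *
from scipy.optimize import least_squares
def W(p,q):
    q=np.atleast_2d(np.array(q,float));c,s=np.cos(p[2]),np.sin(p[2])
    return q@np.array([[c,s,0],[-s,c,0],[0,0,1]])+[p[0],p[1],0]
E
python3 - <<'E'
from fit import *
c=manip.camera("top");P=pose(c);s=manip.read_state()
px=np.array([[105,95],[335,55],[125,207],[357,165],[252,118],[350,182],[182,68],[191,119]])*1/2.14+[190,150]
def pts(p): return W(p,[[90,175,12],[90,-135,12],[-60,175,12],[-60,-135,12],[0,0,125],[-97,-110,85],[55,140-p[3],210],[0,140-p[3],172]])
r=least_squares(lambda p:(proj(c,P,pts(p))-px).ravel(),[576,-66,.17,50],loss="soft_l1",x_scale=[1,1,.01,1])
print(r.x,r.fun.reshape(-1,2).round(1))
p=r.x;print("fin",W(p,[55,140-p[3],195]),"grip",W(p,[-97,-110,81]))
T=tool(s);t=W(p,[20,110-p[3],330])[0]-T[:3,3];print("shift",T[:3,:3].T@t, "turn deg",np.degrees(s["eef_rot"][2]-p[2]))
E
```

```text
[ 5.73930820e+02 -7.07882815e+01  2.66735828e-01  6.38306168e+01] [[ 0.3  0.1]
 [-0.9  0.1]
 [-0.2 -0.9]
 [-0.2 -1. ]
 [ 0.   0. ]
 [ 0.8  1.1]
 [ 0.1 -0.2]
 [-0.1  0.7]]
fin [[606.90878439  17.18460537 195.        ]] grip [[ 509.35533955 -202.46594584   81.        ]]
shift [ 555.14303147 -377.10283879 -116.54819395] turn deg -0.052939677176975716
```

Request:
send_rows(
  series=[
    [[1,30,0,-40,0],[1,60,-10,-80,0],[1,90,-30,-116,0],[1,125,-60,-116,0],[1,160,-92,-116,0],[1,195,-125,-116,0],[1,230,-155,-116,0],[1,265,-185,-116,0],[1,300,-210,-116,0],[1,335,-235,-116,0]],
  ],
)

```text
clock: 2.15
eef_pos: [406.8, -214.2, 329.8]
eef_rot: [3.141, -0.001, 0.266]
wrist_force: [-0.6, -0.9, -0.1]
finger_gap: 94.0
```

Request:
send_rows(
  series=[
    [[1,35,-25,0,0],[1,70,-50,0,0],[1,105,-75,0,0],[1,140,-100,0,0],[1,175,-120,0,0],[1,200,-135,0,0],[1,215,-140,0,0],[1,215,-140,0,0],[1,215,-140,0,0],[1,215,-140,0,0]],
  ],
)

```text
clock: 3.15
eef_pos: [576.1, -25.1, 329.7]
eef_rot: [3.141, -0.0, 0.265]
wrist_force: [-0.6, 0.2, -0.0]
finger_gap: 94.1
```

Run:
```python
from fit import *
s=manip.read_state();c=manip.camera("wrist");P=pose(c,s);save(c,"w1")
print(s["clock"],s["eef_pos"],s["eef_rot"],P[:3,3],P[:3,2],s["wrist_force"])
p=[573.9,-70.8,.2667]
print(proj(c,P,W(p,[[55,76,210],[0,76,176],[0,0,125],[90,175,12],[-60,175,12],[-60,-135,12],[90,-135,12]])).round())
```

```text
3.15 [576.09952807 -25.10909958 329.71840257] [ 3.14137799e+00 -2.26869196e-04  2.64969404e-01] [645.57002031  -6.80698855 502.36635868] [-0.23690978 -0.06373722 -0.96943866] [-0.5736436   0.16676229 -0.01015004]
[[244. 167.]
 [249. 213.]
 [312. 203.]
 [195. 132.]
 [201. 223.]
 [384. 223.]
 [392. 132.]]
```

View pics/w1.png

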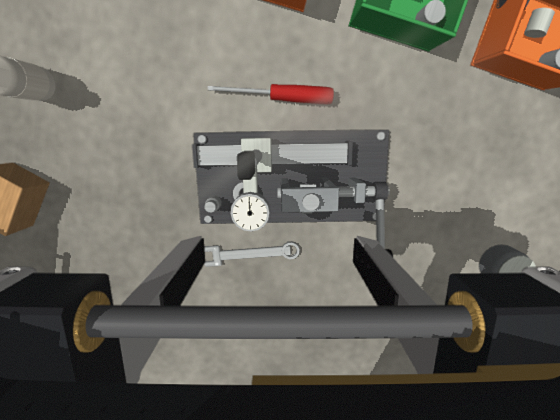

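The projections match the wrist picture within a few pixels: dial at (249,213), fin at about (247,165), tappet at (312,202). I'll enlarge it to refine the yaw.

Run:
```python
import cv2
a=cv2.imread("pics/w1.png")[115:265,185:405]
cv2.imwrite("pics/w1c.png",cv2.resize(a,None,fx=3.5,fy=3.5,interpolation=2))
```

```text
(no output)
```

View pics/w1c.png

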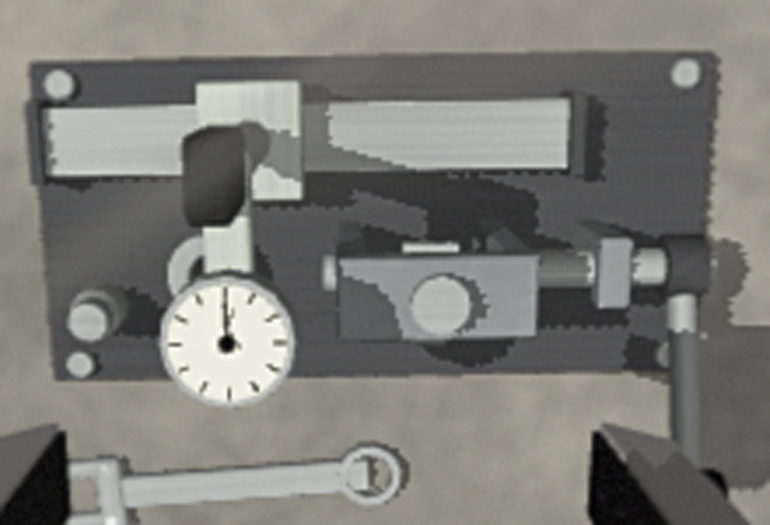

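Run:
```python
from fit import *
s=manip.read_state();c=manip.camera("wrist");P=pose(c,s)
px=np.array([[30,63],[57,381],[717,53],[440,304],[227,343],[211,180]])/3.5+[185,115]
def pts(p): return W(p,[[90,175,12],[-60,175,12],[90,-135,12],[0,0,125],[0,140-p[3],174],[55,140-p[3],210]])
r=least_squares(lambda p:(proj(c,P,pts(p))-px).ravel(),[576,-66,.17,50],loss="soft_l1",x_scale=[1,1,.01,1])
print(r.x,r.fun.reshape(-1,2).round(1));p=r.x
for m in manip.silhouettes("carriage_grip",c)[:1]: print(m["conf"],m["rect"])
T=tool(s);fin=W(p,[55,140-p[3],195])[0];print(fin)
print("shift",T[:3,:3].T@(fin-[0,0,11]-T[:3,3]),"turn",np.degrees(s["eef_rot"][2]-p[2]))
```

```text
[ 5.74722238e+02 -6.91895173e+01  2.80390970e-01  6.65786310e+01] [[-0.2 -0.5]
 [-0.7 -0.1]
 [ 0.1 -0.4]
 [ 0.6  0.5]
 [ 0.5 -0.2]
 [-0.4  0.6]]
0.97 [231.8, 135.9, 39.1, 91.1]
[607.25634462  16.58477576 195.        ]
shift [ 40.90279231 -32.1604861  145.81727781] turn -0.8950510532513111
```

Request:
send_rows(
  series=[
    [[1,20,-16,20,-0.9],[1,41,-32,40,-0.9],[0.6,41,-32,75,-0.9],[0.45,41,-32,105,-0.9],[0.45,41,-32,130,-0.9],[0.45,41,-32,143,-0.9],[0.45,41,-32,146,-0.9],[0.45,41,-32,146,-0.9],[0.45,41,-32,146,-0.9]],
  ],
  newtons=15,
)

```text
clock: 4.2
eef_pos: [608.3, 17.2, 184.9]
eef_rot: [3.141, -0.002, 0.281]
wrist_force: [0.2, -0.3, -1.2]
finger_gap: 43.3
```

Run:
```python
from fit import *
s=manip.read_state();c=manip.camera("wrist");P=pose(c,s);save(c,"w2")
print(s["clock"],s["eef_pos"],s["eef_rot"],s["finger_gap"],s["wrist_force"])
p=[574.7,-69.2,.2804]
print(proj(c,P,W(p,[[55,73.4,210],[0,73.4,174],[0,0,125]])).round())
```

```text
4.2 [608.31622816  17.16897138 184.93799561] [ 3.14093518e+00 -2.02963969e-03  2.81403928e-01] 43.26142764361396 [ 0.23639073 -0.28819026 -1.18951433]
[[278. 275.]
 [278. 324.]
 [364. 289.]]
```

View pics/w2.png

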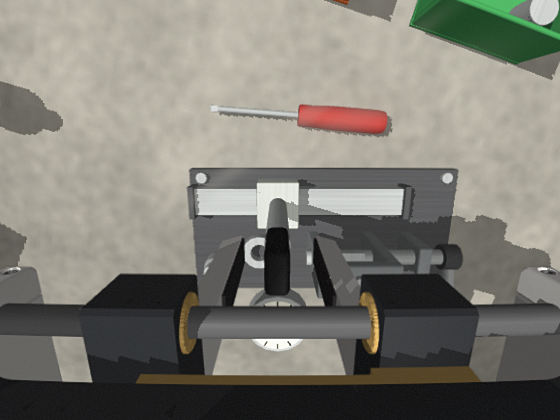

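The fin stands centred between the fingers at (278,270), so I close on it.

Request:
send_rows(
  series=[
    [[0.1,0,0,0,0],[0.1,0,0,0,0],[0.1,0,0,0,0],[0,0,0,0,0],[0,0,0,0,0],[0,0,0,0,0]],
  ],
  newtons=15,
)

```text
clock: 4.85
eef_pos: [607.8, 17.3, 183.5]
eef_rot: [-3.142, -0.0, 0.282]
wrist_force: [0.7, 0.8, 1.5]
finger_gap: 14.2
```

Run:
```python
from fit import *
s=manip.read_state()
print(s["clock"],s["eef_pos"],s["eef_rot"],s["finger_gap"],s["wrist_force"],s["moment"])
p=[574.7,-69.2,.2804];T=tool(s)
print("shift",T[:3,:3].T@(W(p,[55,0,184])[0]-T[:3,3]))
```

```text
4.85 [607.80844719  17.32908204 183.5377505 ] [-3.14152097e+00 -6.36259643e-05  2.81543930e-01] 14.235731947648187 [0.70473405 0.788778   1.50141748] [0.09291283 0.09692623 0.07488098]
shift [-0.84605945 73.98628702 -0.46760686]
```

Request:
send_rows(
  series=[
    [[0,0,5,0,0],[0,0,14,0,0],[0,0,24,0,0],[0,0,34,0,0],[0,0,44,0,0],[0,0,54,0,0],[0,0,63,0,0],[0,0,70,0,0],[0,0,73,0,0],[0,0,73,0,0]],
  ],
)

```text
clock: 5.85
eef_pos: [628.3, -53.6, 183.5]
eef_rot: [3.141, -0.0, 0.281]
wrist_force: [2.4, -1.8, 4.2]
finger_gap: 13.9
```

Run:
```python
from fit import *
s=manip.read_state()
print(s["clock"],s["eef_pos"],s["finger_gap"],s["wrist_force"])
p=[574.7,-69.2,.2804];T=tool(s)
print("rem",T[:3,:3].T@(W(p,[55,0,184])[0]-T[:3,3]))
a=manip.camera("scene");b=manip.camera("top");c=manip.camera("wrist");save(a,"s3");save(c,"w3")
for n,k,P in(("scene",a,pose(a)),("top",b,pose(b)),("wrist",c,pose(c,s))):
    print(n,"pred tappet/dial/fin/stylus",proj(k,P,W(p,[[0,0,125],[0,0,174],[55,0,210],[0,0,127]])).round(1).tolist())
    for t in("tappet_top","stylus_tip","carriage_grip"):
        for f in manip.find_in(t,k)[:2]: print(n,t,round(f["conf"],2),f["rect"])
x=cv2.imread("pics/s3.png")[165:270,200:320];y=cv2.imread("pics/w3.png")[150:350,150:470]
cv2.imwrite("pics/c3.png",cv2.vconcat([cv2.resize(x,(400,350),interpolation=2),cv2.resize(y,(400,250))]))
```

```text
5.85 [628.33499955 -53.56454697 183.54413463] 13.901225016490798 [ 2.39995906 -1.76407787  4.23778845]
rem [-0.86714114  0.1817351  -0.45608411]
scene pred tappet/dial/fin/stylus [[263.3, 218.4], [262.5, 207.9], [270.3, 217.0], [263.3, 218.0]]
scene carriage_grip 0.9 [257.0, 215.1, 25.2, 48.7]
top pred tappet/dial/fin/stylus [[307.2, 204.8], [308.2, 200.5], [304.5, 176.0], [307.2, 204.7]]
top tappet_top 0.18 [341.0, 201.1, 19.3, 38.4]
top stylus_tip 0.25 [326.2, 199.7, 16.2, 8.5]
wrist pred tappet/dial/fin/stylus [[278.1, 289.8], [278.0, 325.0], [278.0, 276.0], [278.1, 291.0]]
wrist tappet_top 0.39 [181.9, 233.6, 33.3, 35.6]
wrist carriage_grip 0.8 [257.3, 177.4, 44.1, 172.2]
wrist carriage_grip 0.55 [118.6, 167.0, 279.6, 180.7]
```

View pics/c3.png

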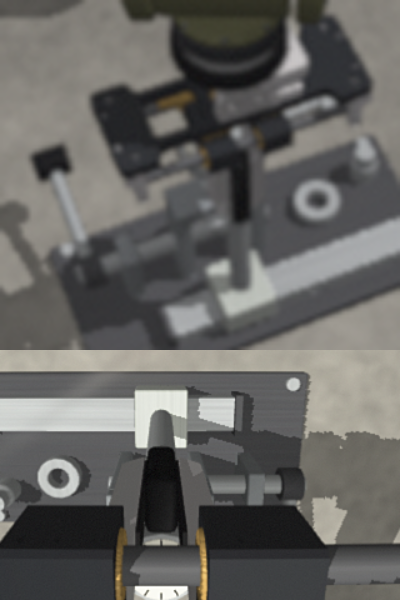

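The carriage went along, with the fin still gripped. I release, rise, and go back towards the lever for a joint look.

Request:
send_rows(
  series=[
    [[0.3,0,0,0,0],[0.4,0,0,0,0],[0.45,0,0,0,0],[0.45,0,0,-15,0],[0.45,0,0,-45,0],[0.6,0,0,-85,0],[0.7,-30,10,-110,0],[0.7,-60,30,-110,0],[0.7,-90,50,-110,0],[0.7,-90,50,-110,0]],
  ],
)

```text
clock: 7.45
eef_pos: [553.7, -128.3, 295.3]
eef_rot: [3.14, -0.001, 0.279]
wrist_force: [0.2, 0.5, -0.8]
finger_gap: 65.7
```

Run:
```python
from fit import *
s=manip.read_state();s=manip.read_state()
p=[574.7,-69.2,.2804];T=tool(s)
c=manip.camera("wrist");P=pose(c,s);save(c,"w4")
print(s["clock"],s["eef_pos"],s["eef_rot"],s["qd"].max(),s["wrist_force"],P[:3,3])
print("dial/fin/plateTR/TL/BL/BR/grip/camaxis",proj(c,P,W(p,[[0,0,174],[55,0,210],[90,-135,12],[90,175,12],[-60,175,12],[-60,-135,12],[-97,-110,81],[0,-110,55]])).round(1).tolist())
for t in("lever_grip","carriage_grip"):
    for f in manip.find_in(t,c)[:2]: print(t,round(f["conf"],2),f["rect"])
cv2.imwrite("pics/w4c.png",cv2.resize(c["img"][:,:,::-1][70:330,120:450],None,fx=2.3,fy=2.3,interpolation=2))
```

```text
7.45 [ 553.73396484 -128.31891332  295.3111387 ] [ 3.14032268e+00 -1.14672317e-03  2.78627364e-01] 0.05882298548961138 [ 0.21895316  0.53417277 -0.82850434] [ 622.74267466 -108.95327727  468.02412395]
dial/fin/plateTR/TL/BL/BR/grip/camaxis [[225.5, 171.6], [215.3, 109.5], [337.0, 94.9], [121.0, 96.1], [132.5, 198.2], [332.8, 197.9], [322.0, 235.3], [321.7, 161.0]]
lever_grip 0.6 [308.3, 149.4, 26.9, 96.8]
lever_grip 0.21 [165.6, 147.0, 27.0, 33.9]
carriage_grip 0.81 [202.5, 91.3, 54.8, 99.6]
```

View pics/w4c.png

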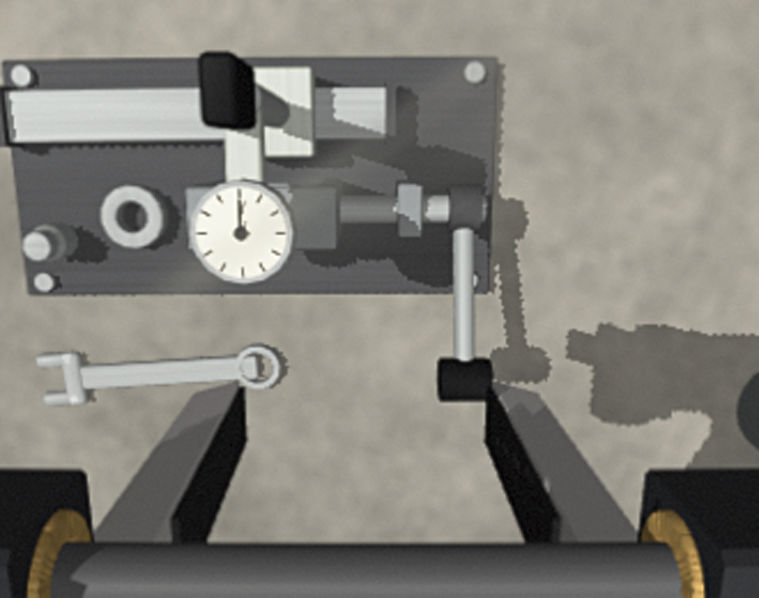

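The plate corners, dial at (225,171) and lever grip at (322,235) all agree with the model within 1 px, so the gauge is within about 1 mm of the tappet. Next is the lever grip.

Run:
```python
from fit import *
s=manip.read_state();p=[574.7,-69.2,.2804];T=tool(s)
print(s["eef_pos"],s["eef_rot"],"shift",T[:3,:3].T@(W(p,[-97,-110,70])[0]-T[:3,3]),"turn",np.degrees(s["eef_rot"][2]-p[2]))
```

```text
[ 555.77888808 -125.62939705  294.26774719] [ 3.14127836e+00 -8.26648643e-04  2.81362150e-01] shift [-63.44562262  60.87938366 224.23452135] turn 0.05512713320859169
```

Request:
send_rows(
  series=[
    [[0.7,-30,30,0,0],[0.7,-60,58,20,0],[0.7,-63,61,60,0],[0.7,-63,61,100,0],[0.7,-63,61,140,0],[0.7,-63,61,175,0],[0.7,-63,61,200,0],[0.7,-63,61,215,0],[0.7,-63,61,224,0],[0.7,-63,61,224,0]],
  ],
)

```text
clock: 8.6
eef_pos: [512.1, -201.3, 68.6]
eef_rot: [-3.14, 0.001, 0.282]
wrist_force: [0.2, 0.1, -0.3]
finger_gap: 65.6
```

Run:
```python
from fit import *
s=manip.read_state();p=[574.7,-69.2,.2804];T=tool(s)
c=manip.camera("wrist");P=pose(c,s);save(c,"w5")
print(s["eef_pos"],s["wrist_force"],s["finger_gap"],"rem",T[:3,:3].T@(W(p,[-97,-110,70])[0]-T[:3,3]))
print(proj(c,P,W(p,[[-97,-110,81],[0,-110,55],[-97,-125,94],[-97,-95,94]])).round(1).tolist())
cv2.imwrite("pics/w5c.png",cv2.resize(c["img"][:,:,::-1][100:400,120:440],None,fx=1.9,fy=1.9,interpolation=2))
```

```text
[ 512.08199636 -201.32754119   68.60288064] [ 0.21095253  0.08661759 -0.31881538] 65.55916386985902 rem [-0.26497472  0.35950365 -1.39721526]
[[278.3, 263.9], [278.9, 89.9], [306.5, 274.2], [250.0, 274.0]]
```

View pics/w5c.png

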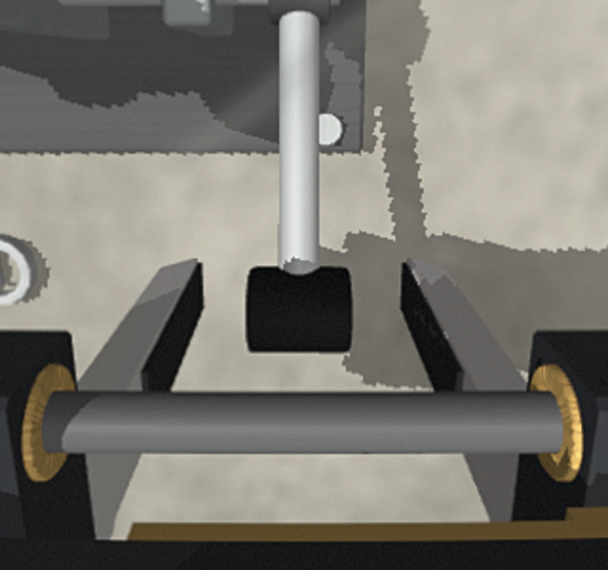

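The grip sits centred between the pads at about (277,263). Closing at 30 N.

Request:
send_rows(
  series=[
    [[0.35,0,0,0,0],[0.2,0,0,0,0],[0.2,0,0,0,0],[0,0,0,0,0],[0,0,0,0,0],[0,0,0,0,0],[0,0,0,0,0]],
  ],
  newtons=30,
)

```text
clock: 9.35
eef_pos: [511.6, -200.8, 69.6]
eef_rot: [-3.139, 0.001, 0.282]
wrist_force: [-4.2, 9.7, 6.6]
finger_gap: 29.8
```

Request:
send_rows(
  series=[
    [[0,2.6,0,-8.3,0],[0,6,0,-16.4,0],[0,10,0,-24.1,0],[0,14.7,0,-31.5,0],[0,20,0,-38.4,0],[0,20,0,-38.4,0]],
  ],
)

```text
clock: 9.95
eef_pos: [530.5, -195.2, 107.2]
eef_rot: [-3.139, 0.002, 0.282]
wrist_force: [-2.8, 6.4, -2.0]
finger_gap: 29.7
```

Run:
```python
from fit import *
s=manip.read_state();p=[574.7,-69.2,.2804];T=tool(s)
print(s["clock"],s["eef_pos"],s["wrist_force"],s["moment"],s["finger_gap"])
w=s["eef_pos"]+[0,0,11]-W(p,[0,-110,55])[0];print("rel axis stand",R.from_euler('z',-p[2]).apply(w))
```

```text
9.95 [ 530.52311688 -195.21447836  107.22119942] [-2.83872376  6.42148982 -2.04744279] [ 0.99638826  0.5812916  -0.00649669] 29.6726726327915
rel axis stand [-77.32479983   1.13255266  63.22119942]
```

Request:
send_rows(
  series=[
    [[0,5.9,0,-6.4,0],[0,12.3,0,-12.3,0],[0,19.2,0,-17.6,0],[0,26.6,0,-22.3,0],[0,34.3,0,-26.3,0],[0,42.4,0,-29.7,0],[0,50.7,0,-32.3,0],[0,59.2,0,-34.2,0],[0,67.9,0,-35.3,0],[0,76.8,0,-35.8,0]],
  ],
)

```text
clock: 10.95
eef_pos: [603.9, -174.0, 143.4]
eef_rot: [-3.138, 0.003, 0.282]
wrist_force: [-9.8, 7.6, 3.5]
finger_gap: 28.8
```

Request:
send_rows(
  series=[
    [[0,0,0,0,0],[0,0,0,0,0]],
  ],
)

```text
clock: 11.15
eef_pos: [604.2, -173.9, 143.4]
eef_rot: [-3.139, 0.002, 0.282]
wrist_force: [-6.9, 7.1, 2.8]
finger_gap: 29.1
```

Run:
```python
from fit import *
s=manip.read_state();p=[574.7,-69.2,.2804]
print(s["clock"],s["eef_pos"],s["eef_rot"],s["wrist_force"],s["moment"],s["finger_gap"])
w=s["eef_pos"]+[0,0,11]-W(p,[0,-110,55])[0];print("rel axis stand",R.from_euler('z',-p[2]).apply(w))
c=manip.camera("wrist");P=pose(c,s);k=manip.camera("scene")
for n,q,Q in(("w",c,P),("s",k,pose(k))): print(n,"grip,axis,dial,fin",proj(q,Q,W(p,[[0,-110,155],[0,-110,55],[0,0,174],[55,0,210],[90,-135,12]])).round(1).tolist())
x=k["img"][150:290,170:330,::-1];y=c["img"][60:360,60:460,::-1]
cv2.imwrite("pics/c6.png",cv2.hconcat([cv2.resize(x,(380,332),interpolation=2),cv2.resize(y,(420,332),interpolation=2)]))
```

```text
11.15 [ 604.18385029 -173.93469447  143.36692174] [-3.13879073e+00  2.23154290e-03  2.82005244e-01] [-6.92302996  7.11353348  2.8402825 ] [ 1.31910819  1.48644603 -0.09237888] 29.1499142221749
rel axis stand [-0.65193125  1.1963758  99.36692174]
w grip,axis,dial,fin [[279.8, 261.9], [279.8, 215.8], [69.7, 275.1], [-19.3, 181.8], [306.1, 113.6]]
s grip,axis,dial,fin [[222.2, 226.3], [226.7, 245.6], [262.5, 207.9], [270.3, 217.0], [230.6, 283.6]]
```

View pics/c6.png

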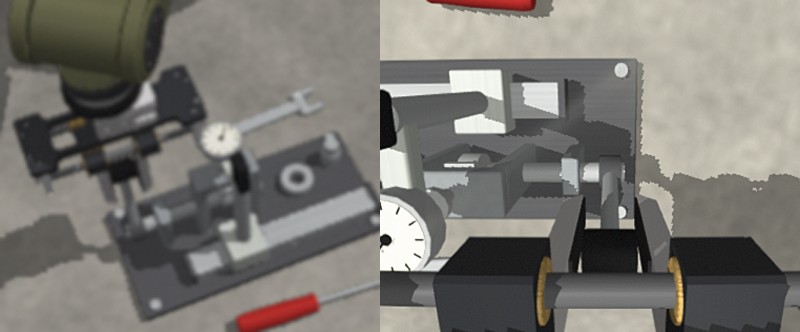

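The lever is up between the pads and the wrist force along the stand's x is about -4.7 N, as the spring should give. I'll zoom in on the dial needle and the lever.

Run:
```python
from fit import *
s=manip.read_state();p=[574.7,-69.2,.2804]
c=manip.camera("wrist");P=pose(c,s);im=c["img"][:,:,::-1].copy()
pr=proj(c,P,W(p,[[0,-110,155],[-13,-125,155],[-13,-95,155],[13,-125,155],[13,-95,155],[0,-110,55],[-3.5,-110,142],[0,0,172]]))
print(pr.round(1).tolist())
A=cv2.resize(im[180:320,200:360],None,fx=2.5,fy=2.5,interpolation=2)
for u,v in pr[1:7]: cv2.circle(A,(int((u-200)*2.5),int((v-180)*2.5)),2,(0,0,255),-1)
B=cv2.resize(im[210:350,20:160],None,fx=2.5,fy=2.5,interpolation=2)
cv2.imwrite("pics/c7.png",cv2.hconcat([A,B]))
```

```text
[[279.8, 261.7], [305.3, 282.4], [254.1, 282.2], [306.5, 240.4], [253.2, 240.3], [279.8, 215.7], [279.8, 258.3], [72.2, 273.2]]
```

View pics/c7.png

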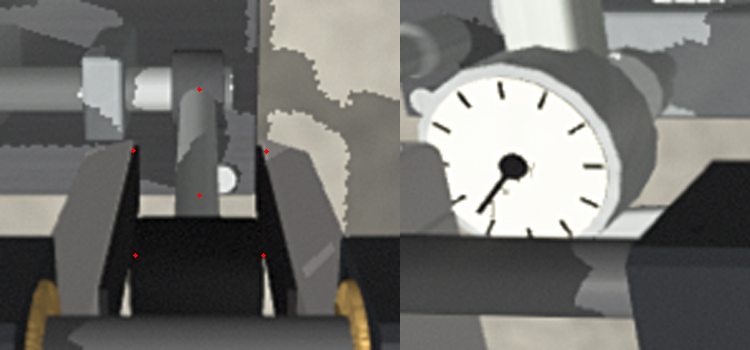

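The needle has moved from 12 to about 7 o'clock, so the stylus is lifted. But the grip cylinder's edge (crop row 217, image row 267) sits lower than it would if upright, so the lever may have slipped in the pads. I'll fit its lean.

Run:
```python
from fit import *
s=manip.read_state();p=[574.7,-69.2,.2804]
c=manip.camera("wrist");P=pose(c,s)
g=c["img"].sum(2).astype(int);print("rod col 278-282 rows 255-275:",g[255:276,276:284].mean(1).round().tolist())
a=np.linspace(0,2*np.pi,73)
for ph in(0,3,6,8,10,12,15):
    f=np.radians(ph);x,z=-100*np.sin(f),55+100*np.cos(f)
    rows=[proj(c,P,W(p,np.c_[x+13*np.cos(a),0*a+y,z+13*np.sin(a)]))[:,1].min() for y in(-125,-95)]
    print(ph,np.round(rows,1), "rod12-top junction row",proj(c,P,W(p,[[x*.87+6*np.cos(f),-110,55+.87*(z-55)+6*np.sin(f)]])).round(1))
print(s["wrist_force"],s["clock"])
```

```text
rod col 278-282 rows 255-275: [268.0, 268.0, 268.0, 266.0, 268.0, 267.0, 267.0, 270.0, 268.0, 272.0, 267.0, 150.0, 45.0, 35.0, 43.0, 46.0, 47.0, 51.0, 48.0, 52.0, 48.0]
0 [239.1 238.9] rod12-top junction row [[279.8 243.9]]
3 [247.5 247.3] rod12-top junction row [[279.8 251. ]]
6 [255.5 255.3] rod12-top junction row [[279.7 257.8]]
8 [260.6 260.5] rod12-top junction row [[279.7 262.3]]
10 [265.6 265.4] rod12-top junction row [[279.7 266.6]]
12 [270.3 270.2] rod12-top junction row [[279.7 270.8]]
15 [277.1 276.9] rod12-top junction row [[279.7 276.8]]
[-7.2566325   8.25048689  2.87671791] 11.3
```

The lever stands about 10° short of upright: it slipped 17 mm in the pads because they must spin on it through the swing. I'll bring it back to rest along the arc and regrip harder.

Request:
send_rows(
  series=[
    [[0,-8.7,0,0.4,0],[0,-17.4,0,1.5,0],[0,-25.9,0,3.4,0],[0,-34.2,0,6,0],[0,-42.3,0,9.4,0],[0,-50,0,13.4,0],[0,-57.4,0,18.1,0],[0,-64.3,0,23.4,0],[0,-70.7,0,29.3,0],[0,-76.6,0,35.7,0]],
  ],
)

```text
clock: 12.35
eef_pos: [531.0, -195.1, 107.2]
eef_rot: [-3.139, -0.0, 0.282]
wrist_force: [3.1, 8.8, -3.4]
finger_gap: 30.0
```

Request:
send_rows(
  series=[
    [[0,-5.3,0,6.9,0],[0,-10,0,14.3,0],[0,-14,0,22,0],[0,-17.4,0,30.1,0],[0,-20,0,38.4,0],[0,-20,0,38.4,0]],
  ],
  newtons=10,
)

```text
clock: 12.95
eef_pos: [511.8, -200.6, 69.2]
eef_rot: [-3.139, 0.0, 0.282]
wrist_force: [0.7, 8.6, -2.3]
finger_gap: 30.1
```

Request:
send_rows(
  series=[
    [[0.5,0,0,0,0],[0.6,0,0,0,0],[0.6,0,0,0,0],[0.6,0,0,0,0]],
  ],
)

```text
clock: 13.35
eef_pos: [512.2, -202.1, 69.6]
eef_rot: [3.141, -0.0, 0.281]
wrist_force: [-0.1, -0.6, -0.6]
finger_gap: 55.5
```

```bash
cat > lean.py <<'E'
from fit import *
from scipy.optimize import minimize_scalar
p=[574.7,-69.2,.2804];a=np.linspace(0,2*np.pi,73)
def edge(c,P,ph):
    f=np.radians(ph);x,z=-100*np.sin(f),55+100*np.cos(f)
    return proj(c,P,W(p,np.c_[x+13*np.cos(a),0*a-110,z+13*np.sin(a)]))[:,1].min()
def look():
    s=manip.read_state();c=manip.camera("wrist");P=pose(c,s);g=c["img"].sum(2).astype(int)
    rr=[np.where(g[150:330,u]<85)[0] for u in range(272,276)]+[np.where(g[150:330,u]<85)[0] for u in range(284,288)]
    col=g[150:330,277:283].mean(1);r=[i for i in range(len(col)-8) if col[i:i+8].max()<90]
    row=150+r[0] if r else None
    w=s["eef_pos"]+[0,0,11]-W(p,[0,-110,55])[0];w=R.from_euler('z',-p[2]).apply(w)
    print("t",s["clock"],"grip rel axis",w.round(1),"phi tool",np.degrees(np.arctan2(-w[0],w[2])).round(1),"F stand",R.from_euler('z',-p[2]).apply(s["wrist_force"]).round(1),"gap",s["finger_gap"].round(1))
    print("edge row",row)
    for ph in range(-5,80,5):
        e=edge(c,P,ph)
        if row and abs(e-row)<25: print(ph,e.round(1),end="; ")
    print();return s,c,P
E
python3 - <<'E'
from lean import *
s,c,P=look()
A=cv2.resize(c["img"][100:400,120:440,::-1],None,fx=1.5,fy=1.5);cv2.imwrite("pics/w8.png",A)
E
```

```text
Traceback (most recent call last):
  File "lean.py", line 13, in look
    print("t",s["clock"],"grip rel axis",w.round(1),"phi tool",np.degrees(np.arctan2(-w[0],w[2])).round(1),"F stand",R.from_euler('z',-p[2]).apply(s["wrist_force"]).round(1),"gap",s["finger_gap"].round(1))
                                                                                                                                                                                    ^^^^^^^^^^^^^^^^^^^^^
AttributeError: 'float' object has no attribute 'round'
```

```bash
sed -i 's/s\["finger_gap"\].round(1)/round(s["finger_gap"],1)/' lean.py
python3 - <<'E'
from lean import *
s,c,P=look()
A=cv2.resize(c["img"][100:400,120:440,::-1],None,fx=1.5,fy=1.5);cv2.imwrite("pics/w8.png",A)
E
```

```text
t 13.4 grip rel axis [-96.9  -0.4  25.6] phi tool 75.2 F stand [-0.9  0.9 -0.6] gap 56.2
edge row 244
50 226.1; 55 232.6; 60 236.9; 65 239.3; 70 240.1; 75 239.5;
```

View pics/w8.png

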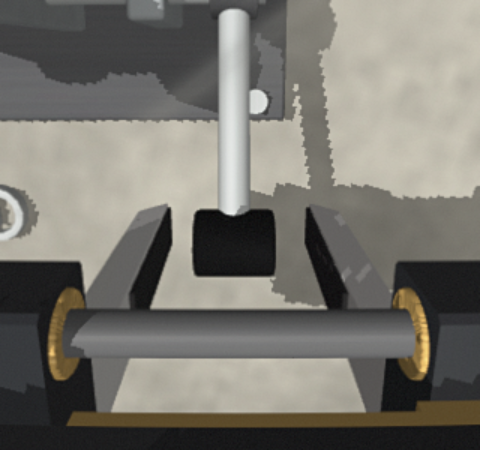

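The lever is back at rest and sits about 1.7 mm left of the middle between the pads. I'll centre, regrip at 60 N slightly lower, and swing again.

Request:
send_rows(
  series=[
    [[0.6,0,-1.7,3,0],[0.35,0,-1.7,3,0],[0.2,0,-1.7,3,0],[0,0,-1.7,3,0],[0,0,-1.7,3,0],[0,0,-1.7,3,0],[0,0,-1.7,3,0],[0,0,-1.7,3,0]],
  ],
  newtons=60,
)

```text
clock: 14.25
eef_pos: [511.7, -200.5, 66.6]
eef_rot: [3.141, -0.0, 0.281]
wrist_force: [0.1, -4.0, -1.6]
finger_gap: 29.8
```

Request:
send_rows(
  series=[
    [[0,2.6,0,-8.3,0],[0,6,0,-16.4,0],[0,10,0,-24.1,0],[0,14.7,0,-31.5,0],[0,20,0,-38.4,0],[0,25.9,0,-44.8,0],[0,32.3,0,-50.7,0],[0,39.2,0,-56,0],[0,46.6,0,-60.7,0],[0,46.6,0,-60.7,0]],
  ],
)

```text
clock: 15.25
eef_pos: [555.6, -187.7, 126.1]
eef_rot: [-3.141, 0.004, 0.282]
wrist_force: [-2.3, -7.2, -8.1]
finger_gap: 29.6
```

Run:
```python
from lean import *
s,c,P=look();save(c,"w9")
```

```text
t 15.25 grip rel axis [-51.1   1.4  82.1] phi tool 31.9 F stand [-4.2 -6.2 -8.1] gap 29.6
edge row 254
25 230.0; 30 240.8; 35 249.9; 40 257.2; 45 262.9; 50 267.1; 55 269.8; 60 271.3; 65 271.7; 70 271.0; 75 269.4;
```

Request:
send_rows(
  series=[
    [[0,7.7,0,-4,0],[0,15.8,0,-7.4,0],[0,24.1,0,-10,0],[0,32.6,0,-11.9,0],[0,41.3,0,-13,0],[0,50,0,-13.4,0],[0,50,0,-13.4,0]],
  ],
)

```text
clock: 16.0
eef_pos: [604.2, -173.7, 140.7]
eef_rot: [-3.142, 0.002, 0.282]
wrist_force: [-5.1, -3.6, 4.0]
finger_gap: 27.9
```

Run:
```python
from lean import *
s,c,P=look();save(c,"w10")
```

```text
t 16.0 grip rel axis [-0.6  1.4 96.7] phi tool 0.3 F stand [-5.9 -2.   4. ] gap 27.9
edge row 270
5 254.8; 10 267.7; 15 279.3; 20 289.4;
```

Lag is again about 10°, growing steadily with the swing (about 15 mm/rad) whatever the grip force, so harder gripping won't cure it. I'll return to rest and regrip with the pads set back and lower, then drive a wider arc of 115 mm radius so the cylinder crosses the pad centre mid-swing.

Request:
send_rows(
  series=[
    [[0,-8.7,0,0.4,0],[0,-17.4,0,1.5,0],[0,-25.9,0,3.4,0],[0,-34.2,0,6,0],[0,-42.3,0,9.4,0],[0,-50,0,13.4,0],[0,-57.4,0,18.1,0],[0,-64.3,0,23.4,0],[0,-70.7,0,29.3,0],[0,-76.6,0,35.7,0]],
  ],
  newtons=30,
)

```text
clock: 17.05
eef_pos: [531.0, -194.9, 105.0]
eef_rot: [3.141, -0.003, 0.281]
wrist_force: [8.1, -2.3, -5.0]
finger_gap: 29.7
```

Request:
send_rows(
  series=[
    [[0,-5.3,0,6.9,0],[0,-10,0,14.3,0],[0,-14,0,22,0],[0,-17.4,0,30.1,0],[0,-20,0,38.4,0],[0,-20,0,38.4,0]],
  ],
  newtons=10,
)

```text
clock: 17.65
eef_pos: [511.8, -200.5, 67.2]
eef_rot: [3.141, -0.002, 0.281]
wrist_force: [4.9, -2.2, -2.1]
finger_gap: 30.2
```

Request:
send_rows(
  series=[
    [[0.6,0,0,0,0],[0.6,0,0,0,0],[0.6,0,0,0,0],[0.6,-4,0,2,0],[0.6,-7.5,0,2.5,0],[0.6,-7.5,0,2.5,0],[0.6,-7.5,0,2.5,0]],
  ],
)

```text
clock: 18.35
eef_pos: [504.4, -202.5, 64.1]
eef_rot: [-3.142, -0.0, 0.281]
wrist_force: [0.6, -0.8, -0.3]
finger_gap: 56.6
```

Run:
```python
from lean import *
s,c,P=look()
print(s["joints"])
```

```text
t 18.35 grip rel axis [-104.5    1.4   20.1] phi tool 79.1 F stand [ 0.3 -0.9 -0.3] gap 56.6
edge row 235
50 212.4; 55 220.2; 60 225.5; 65 228.7; 70 230.1; 75 230.0; 
[-4.49145798e-01  4.56638417e-01  1.68224195e+00  4.81485068e-05
  1.00274620e+00  8.40388983e-01]
```

Request:
send_rows(
  series=[
    [[0.35,0,0,0,0],[0.2,0,0,0,0],[0,0,0,0,0],[0,0,0,0,0],[0,0,0,0,0],[0,0,0,0,0]],
  ],
  newtons=45,
)

```text
clock: 19.0
eef_pos: [504.5, -202.6, 64.1]
eef_rot: [3.141, -0.0, 0.281]
wrist_force: [1.3, -2.5, -1.3]
finger_gap: 29.7
```

Request:
send_rows(
  series=[
    [[0,3,0,-9.5,0],[0,6.9,0,-18.9,0],[0,11.5,0,-27.7,0],[0,16.9,0,-36.2,0],[0,23,0,-44.2,0],[0,29.8,0,-51.5,0],[0,37.2,0,-58.3,0],[0,45.1,0,-64.4,0],[0,53.6,0,-69.8,0],[0,53.6,0,-69.8,0]],
  ],
)

```text
clock: 20.0
eef_pos: [555.5, -187.7, 132.8]
eef_rot: [-3.141, 0.003, 0.282]
wrist_force: [-0.4, -6.8, -7.5]
finger_gap: 29.7
```

Run:
```python
from lean import *
s,c,P=look();save(c,"w11")
```

```text
t 20.0 grip rel axis [-51.2   1.4  88.8] phi tool 30.0 F stand [-2.3 -6.4 -7.5] gap 29.7
edge row 241
25 226.0; 30 236.6; 35 245.5; 40 252.8; 45 258.5; 50 262.7; 55 265.5; 75 265.8;
```

Request:
send_rows(
  series=[
    [[0,8.9,0,-4.6,0],[0,18.2,0,-8.5,0],[0,27.7,0,-11.5,0],[0,37.5,0,-13.7,0],[0,47.5,0,-15,0],[0,47.5,0,-15,0],[0,47.5,0,-15,0]],
  ],
)

```text
clock: 20.75
eef_pos: [600.3, -174.8, 147.2]
eef_rot: [-3.14, 0.005, 0.281]
wrist_force: [-2.9, -6.6, -8.6]
finger_gap: 29.5
```

Run:
```python
from lean import *
s,c,P=look();save(c,"w12")
for ph in(0,3,5,7,10): print(ph,edge(c,P,ph).round(1))
```

```text
t 20.75 grip rel axis [ -4.6   1.5 103.2] phi tool 2.6 F stand [-4.6 -5.5 -8.6] gap 29.5
edge row 256
5 244.3; 10 257.0; 15 268.5; 20 278.7; 
0 230.6
3 238.9
5 244.3
7 249.5
10 257.0
```

The lever is at about 9°, with radial pull on the tool (Fz -8.6 N) using up friction. I relieve that by lowering about 4 mm, grip at 60 N, and advance along the stand's x.

Request:
send_rows(
  series=[
    [[0,0,0,0,0],[0,0,0,2,0],[0,1,0,4,0],[0,3,0,4,0],[0,6,0,4,0],[0,9,0,4,0],[0,12,0,4,0],[0,14,0,4,0],[0,14,0,4,0]],
  ],
  newtons=60,
)

```text
clock: 21.7
eef_pos: [614.8, -170.7, 146.5]
eef_rot: [3.141, 0.001, 0.282]
wrist_force: [-8.0, -2.1, 14.1]
finger_gap: 28.8
```

Run:
```python
from lean import *
s,c,P=look();save(c,"w13")
for ph in(-3,0,3,5,7,10): print(ph,edge(c,P,ph).round(1))
```

```text
t 21.7 grip rel axis [ 10.4   1.4 102.5] phi tool -5.8 F stand [-8.3  0.2 14.1] gap 28.8
edge row 261
-5 240.9; 0 254.9; 5 268.0; 10 280.0; 
-3 246.6
0 254.9
3 262.9
5 268.0
7 272.9
10 280.0
```

Request:
send_rows(
  series=[
    [[0,0,0,-1,0],[0,1.5,0,-1.5,0],[0,3,0,-1.5,0],[0,4,0,-1.5,0],[0,4,0,-1.5,0],[0,4,0,-1.5,0]],
  ],
)

```text
clock: 22.35
eef_pos: [617.7, -169.8, 146.4]
eef_rot: [-3.141, 0.003, 0.281]
wrist_force: [-8.6, -3.7, 4.5]
finger_gap: 28.9
```

Run:
```python
from lean import *
s,c,P=look();save(c,"w14")
for ph in(-3,0,3,5): print(ph,edge(c,P,ph).round(1))
pr=proj(c,P,W(p,[[0,-110,155],[0,-110,55],[-13,-125,12],[90,-135,12],[-60,-135,12],[0,0,174]]));print(pr.round(1).tolist())
im=c["img"][:,:,::-1].copy()
A=cv2.resize(im[90:330,200:360],(400,600),interpolation=2);B=cv2.resize(im[200:360,0:160],(400,400),interpolation=2)
cv2.imwrite("pics/c14.png",cv2.hconcat([A,cv2.copyMakeBorder(B,0,200,0,0,cv2.BORDER_CONSTANT)]))
```

```text
t 22.35 grip rel axis [ 13.5   1.4 102.4] phi tool -7.5 F stand [-9.2 -1.2  4.5] gap 28.9
edge row 262
-5 245.9; 0 259.8; 5 272.7; 10 284.6; 
-3 251.6
0 259.8
3 267.6
5 272.7
[[280.1, 281.8], [279.7, 229.8], [293.7, 228.9], [305.3, 128.7], [302.2, 269.5], [78.2, 296.8]]
```

View pics/c14.png

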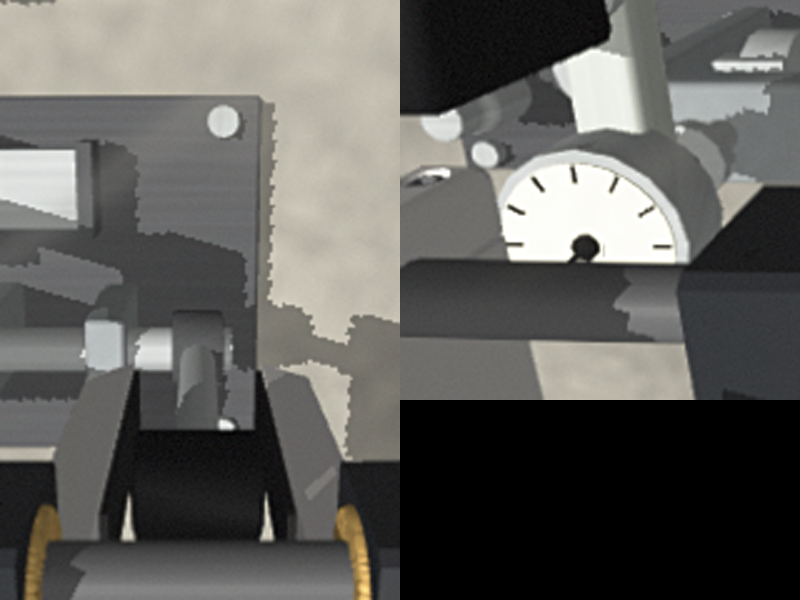

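The lever's edge is at row 262, against 259.8 predicted for upright, so it is about 0.7° short. The plate corner matches within 1 px. I nudge 1 mm and hold over a second to check for creep.

Request:
send_rows(
  series=[
    [[0,1,0,0,0],[0,1,0,0,0],[0,1,0,0,0]],
  ],
)

```text
clock: 22.7
eef_pos: [618.6, -169.5, 146.3]
eef_rot: [-3.141, 0.003, 0.281]
wrist_force: [-8.0, -3.4, 3.8]
finger_gap: 29.0
```

```bash
cat > ck.py <<'E'
from lean import *
s,c,P=look();g=c["img"].sum(2).astype(int)
print(g[258:268,277:283].mean(1).round().tolist(),edge(c,P,0).round(2),edge(c,P,3).round(2))
E
python3 ck.py
```

```text
t 22.7 grip rel axis [ 14.4   1.4 102.3] phi tool -8.0 F stand [-8.7 -1.1  3.8] gap 29.0
edge row 263
-5 247.4; 0 261.2; 5 274.1; 10 285.9; 
[254.0, 249.0, 259.0, 250.0, 101.0, 32.0, 42.0, 41.0, 48.0, 42.0] 261.21 269.07
```

Request:
send_rows(
  series=[
    [[0,0,0,0,0],[0,0,0,0,0],[0,0,0,0,0],[0,0,0,0,0],[0,0,0,0,0],[0,0,0,0,0],[0,0,0,0,0],[0,0,0,0,0],[0,0,0,0,0],[0,0,0,0,0]],
  ],
)

```text
clock: 23.75
eef_pos: [618.6, -169.5, 146.3]
eef_rot: [-3.141, 0.003, 0.281]
wrist_force: [-7.4, -4.8, 2.9]
finger_gap: 28.7
```

```bash
python3 ck.py
python3 - <<'E'
from lean import *
k=manip.camera("scene");t=manip.camera("top")
cv2.imwrite("pics/f.png",cv2.hconcat([cv2.resize(k["img"][150:290,170:330,::-1],(400,350),interpolation=2),cv2.resize(t["img"][150:290,230:390,::-1],(400,350),interpolation=2)]))
E
```

```text
t 23.75 grip rel axis [ 14.5   1.4 102.3] phi tool -8.0 F stand [-8.5 -2.5  2.9] gap 28.7
edge row 263
-5 247.5; 0 261.3; 5 274.2; 10 286.0; 
[251.0, 252.0, 259.0, 250.0, 102.0, 35.0, 41.0, 43.0, 48.0, 50.0] 261.26 269.12
```

View pics/f.png

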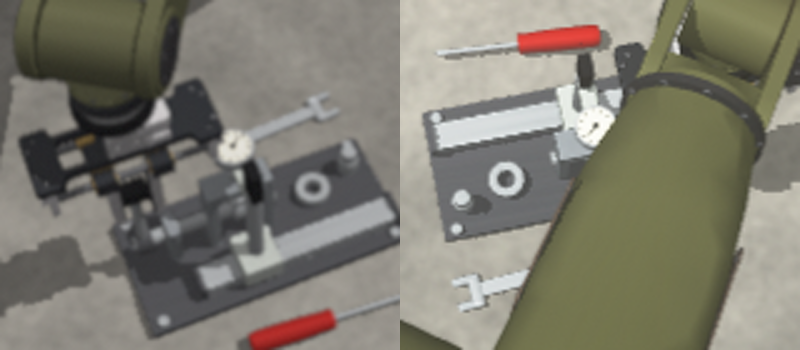

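The lever doesn't move over a second of holding and is within about 0.3° of upright. The dial in the top view is at (308,201), against (308.2,200.5) predicted over the tappet. Handing in.

```bash
python3 -c "
from cell import manip
print(manip.sign_off())"
```

```text
the job is handed in; nothing more can be done
None
```

I slid the gauge over the tappet with the lever at rest. Then I swung the lever upright and handed in the job while still gripping it at 60 N.

**Carriage:** after the move, the dial agreed with the predicted spot over the tappet to within about 1 mm. At the end, the top view agreed to within half a pixel. I couldn't see the stylus on the tappet directly, because the dial hides it.

**Lever:** the last wrist view puts it about 0.3° from upright, and it didn't move over a second of holding. The stand's measured position adds about 1° of uncertainty.

**Lift:** on the first try, with the lever still about 10° short, the dial needle had turned from 12 to about 7 o'clock. In the last close view of the dial the gripper partly hid it, so I have no final reading.

**Things that went wrong:**
- **Lever slipped:** the first two swings stopped about 10° short because the lever slipped in the pads. Each time I brought it back to rest and gripped it again.
- **Grip off-centre:** in the final hold the lever's grip sits about 14 mm off the pad centre. The finger gap reads 28.7 mm on the 30 mm grip, so the pads overlap only part of it.

The bearing, socket, wrench and driver showed no sign of being disturbed in the last views. I didn't check the oil bottle, carton or tin again, but the arm never went near them. The clock stood at about 24 s of the 50 s allowed.

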